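Clear the squash board with the clipped scraper

ROBOT

A 7-joint arm with a two-finger parallel gripper is mounted at the origin on the work surface. World frame = base frame: x ahead of the robot, y to its left, z up, the work surface at z = 0. Lengths are in m, angles in rad, forces in N, time in s.
With the tool pointing down it reaches from about 0.425 to 0.925 m from the base axis. Payload 6.8 kg.
Tool frame: the origin (TCP) lies midway between the tips of the shut fingers; the grasp point (between the pads) lies 19 mm behind it; x points along the fingers, y is the direction in which the jaws open and shut, and the axes are right-handed (so a half turn about x gives the same grasp; the last joint's range is limited). The gripper opens to 85 mm and grips with 20 to 120 N. Pads are 22 mm wide; open, the fingers measure 114 mm over their backs; the gripper's body (76 mm by 85 mm) begins 54 mm behind the grasp point. The pads swing forward as they close: fully open they stand 13 mm farther back than shut.
Start: joints at [-1.252, 0.477, 0.022, 1.555, -0.011, 1.109, -0.083], TCP at [0.279, 0.614, 0.231] pointing down, gripper open.
Joint ranges: [-2.96, 2.96], [-0.34, 2.1], [-1.41, 1.46], [0.24, 2.44], [-1.37, 4.51], [0.17, 1.92], [-2.96, 2.96]. Speed limits (rad/s): [2.39, 2.39, 3.14, 3.14, 3.14, 3.14, 3.14].

INTERFACE

Orientations are given as a rotation vector (axis times angle).
In Python, from bench import r gives the robot as it stands.
- The arm moves only by the tool carry_out, never from a script. Its argument "targets" is one flat list of numbers, 7 for each row, row after row: the finger opening in m, from 0 to 0.0854, then the shift along the tool's x, y, z in m, then the turn, a rotation vector about the tool's x, y, z in units of 5 degrees (1.0 is 5 degrees). A call has 1 to 12 rows; each row is the pose to reach, as a shift and turn from the pose measured when the call began, along the tool's axes at that moment; what a row does not reach only later rows make up. A row lasts 1/8 s, in which the tool goes at most 62.5 mm and 10.7 degrees, less where a joint would pass 70% of its speed; a pose out of reach is approached as far as the arm can. A call with a gripper value outside its range is refused whole. The fingers move at their own pace and stop on an object; "squeeze" is the grip in N (left out, the last holds). Time passes only in rows, so rows that repeat a pose let the fingers close. It gives the time, the measured TCP pose, the force and the opening at its end, in the units of the state.
- r.get_obs(): the state, without advancing time (a new reading comes with each control period).
- r.grab_frame(name): name is "scene" or "top"; returns the picture (480x640x3 uint8, blue, green, red); there is no depth.
- r.camera_info(name): a dict with "fx", "fy", "cx", "cy" (pixels), "xyz" and "orientation" of the camera in the world. Camera axes: x right, y up, looking along -z (the intrinsics and any distortion apply to the point x, -y, -z); pixel columns grow to the right and rows downward; lengths in m; the calibration is good to about 2 mm. A picture is of the moment at which its call begins. camera_info takes no time and is no camera call.
- r.hand_in(): hands the job in, once; it reports no verdict.
The state is a dict: "clock": time; "joints": joint angles; "qvel": joint speeds; "tau": joint torques, N m; "tcp_pos": TCP position; "orientation": TCP orientation; "contact_force": force on the tool from outside, world axes, zero at the start; "moment": the same for the moment, N m; "grip_width": finger opening in m.
Only numpy, scipy, OpenCV 4.12 (cv2) and the standard library are available. Lean on these libraries where they do the work, as an engineer would, in place of code of your own. Each camera call takes 0.05 s, during which the arm holds its last target. There are 200 camera calls.

TASK

Clear the prep station: pull the scraper sideways out of its spring clip and with it sweep every chunk of squash off the board into the catch pan, never touching the chunks with the gripper. Once the board is clear, put the scraper in the wash tray. Pull every seasoning tube out of its clip, too, before or after, and stand it upright in the same tray; leave everything else alone.

Things in the scene. Friction and masses are not known exactly. Their poses are not given: they have to be found in the camera images.
- scraper_mid (a point): Scraper standing upright, 180 mm tall, 0.22 kg. Point: on its axis, 90 mm above its underside; z up. Pale silicone blade block 110 (its y) x 24 (x) x 45 mm high; above it a round steel handle 34 mm thick; top 55 mm: square grey grip 34 x 34 mm. Starts standing on the table with its round handle in one of the rail's clips, blade along the rail; too wide to draw up through the clip.
- rail: Fixed dark steel clip rail 360 mm long (its y); origin on the table at its middle. Steel C clips at y = -142.5, -47.5, +47.5, +142.5 mm, x = 0, heights 86 to 110 mm; one may be empty. They open to the rail's -x (robot side). Its back plate, 114 mm high, stands 35 to 45 mm behind the clip centres.
- clip1 (a point): Centre of the rail's clip at y = -47.5 mm (98 mm high), axes as the rail's. Each clip holds a 34 mm upright cylinder with two sprung jaws: pulled towards the rail's -x it resists (up to about 10 N), snaps open after about 20 mm, and is wholly free after 60 mm.
- board: Fixed white chopping board with a catch pan joined to its +x side (away from the robot). Origin on the table below the board's centre; board top at 100 mm, x -130 to +130, y -120 to +120 mm. A rim 12 mm thick, rising 20 mm above the top, stands just outside the -x, -y and +y edges; the +x edge is open and drops into the pan.
- pan (a point): Middle of the catch pan's inner floor, 6 mm above the table; axes as the board's. Steel; inside it spans 152 mm along x (from the board's open edge) and 256 mm along y; side walls 90 mm high, far wall 74 mm.
- tray: Fixed grey plastic wash tray, outside 290 mm (its x) x 220 mm (its y), walls 35 mm high and 5 mm thick, floor 5 mm thick; origin on the table below its centre.
- tube0_mid (a point): Seasoning tube standing upright, 170 mm tall: a plain cylinder 34 mm in diameter (steel, black cap on the top 45 mm) on a round black foot 46 mm in diameter and 12 mm thick. Point: on its axis, 85 mm above its underside; z along the tube. 0.16 kg. Starts standing on the table, held in one of the rail's clips, which the wide foot cannot pass upwards. May be absent (None).
- tube1_mid (a point): Seasoning tube standing upright, 170 mm tall: a plain cylinder 34 mm in diameter (steel, black cap on the top 45 mm) on a round black foot 46 mm in diameter and 12 mm thick. Point: on its axis, 85 mm above its underside; z along the tube. 0.16 kg. Starts standing on the table, held in one of the rail's clips, which the wide foot cannot pass upwards. May be absent (None).
- tube2_mid (a point): Seasoning tube standing upright, 170 mm tall: a plain cylinder 34 mm in diameter (steel, black cap on the top 45 mm) on a round black foot 46 mm in diameter and 12 mm thick. Point: on its axis, 85 mm above its underside; z along the tube. 0.16 kg. Starts standing on the table, held in one of the rail's clips, which the wide foot cannot pass upwards. May be absent (None).
- chunk0_mid (a point): Chunk of squash, a firm block 60 mm (its x) x 48 mm (its y) x 40 mm high with rounded edges; point at its centre. About 0.09 kg. Starts flat on the board, turned up to about 0.5 rad from the board. May be absent (None).
- chunk1_mid (a point): Chunk of squash, a firm block 60 mm (its x) x 48 mm (its y) x 40 mm high with rounded edges; point at its centre. About 0.09 kg. Starts flat on the board, turned up to about 0.5 rad from the board. May be absent (None).
- chunk2_mid (a point): Chunk of squash, a firm block 60 mm (its x) x 48 mm (its y) x 40 mm high with rounded edges; point at its centre. About 0.09 kg. Starts flat on the board, turned up to about 0.5 rad from the board. May be absent (None).
- chunk3_mid (a point): Chunk of squash, a firm block 60 mm (its x) x 48 mm (its y) x 40 mm high with rounded edges; point at its centre. About 0.09 kg. Starts flat on the board, turned up to about 0.5 rad from the board. May be absent (None).
- chunk4_mid (a point): Chunk of squash, a firm block 60 mm (its x) x 48 mm (its y) x 40 mm high with rounded edges; point at its centre. About 0.09 kg. Starts flat on the board, turned up to about 0.5 rad from the board. May be absent (None).
- chunk5_mid (a point): Chunk of squash, a firm block 60 mm (its x) x 48 mm (its y) x 40 mm high with rounded edges; point at its centre. About 0.09 kg. Starts flat on the board, turned up to about 0.5 rad from the board. May be absent (None).
- salt_jar: Bystander: squat jar, 60 mm wide, 75 mm tall; origin under its centre, on the table.
- herb_jar: Bystander: small jar, 54 mm wide, 70 mm tall; origin under its centre, on the table.
- bowl: Bystander: steel bowl, 150 mm wide, 60 mm tall; origin under its centre, on the table.

How it is judged:
By the outcome, as a careful person would: the job done as asked, in the order asked, and still so for the second after the job is handed in, with the robot touching nothing.
Of chunk0, chunk1, chunk2, chunk3, chunk4, chunk5 only 4 to 6 are there at a start; the rules pass over those that are not, and their reading is None.
Of tube0, tube1, tube2 only 2 to 3 are there at a start; the rules pass over those that are not, and their reading is None.
At some moment in a run one of chunk0, chunk1, chunk2, chunk3, chunk4, chunk5 may be knocked a few centimetres aside while the robot is not near it.
It also fails if it takes over 210 s, if anything falls off the work surface, if the arm or the gripper's body presses on something with over 40 N, if the wrist force passes 120 N, or if a joint passes its speed limit or range.

## Working session

There is one attempt and no reset: what is moved stays moved. The work goes in short steps, Python scripts to look and compute and a tool call to move; the robot and the scene stay as the last step left them, time stands still between calls to the robot, and variables do not carry over. Pictures are saved under pics/ and viewed, about 12 in all and at most 16, crops included, and the job is handed in when it is done.

Besides the shell and the picture viewer there is one more tool, called after "Request:" as name(argument=value, ...), one argument or row to a line, values as JSON. carry_out: Moves the arm, as the interface text tells. Its arguments: {"type":"object","properties":{"targets":{"type":"array","items":{"type":"number"}},"squeeze":{"type":"number"}},"required":["targets"]}

```bash
ls; mkdir -p pics; python3 - <<'E'
from bench import r
import cv2
print(r.get_obs())
for n in("scene","top"):
    print(n,r.camera_info(n)); cv2.imwrite(f"pics/{n}0.png",r.grab_frame(n))
E
```

```text
pics
{'clock': 0.0, 'joints': array([-1.25208218,  0.4777857 ,  0.0223405 ,  1.55648948, -0.01148519,
        1.10931057, -0.08310993]), 'qvel': array([-0.00117905, -0.0003743 ,  0.00073922,  0.00124469, -0.00044525,
        0.00041802, -0.00248201]), 'tau': array([-8.87003662e-04, -5.96474969e+01,  1.60752073e+00, -2.81189096e+01,
        1.24653368e-02,  9.65496758e-03,  1.29191335e-05]), 'tcp_pos': array([0.27919686, 0.61387578, 0.23031935]), 'orientation': array([ 0.33329465,  1.54499723, -0.33621686]), 'contact_force': array([-0.29270232,  0.77271632,  0.33047202]), 'moment': array([ 0.00203599,  0.02388862, -0.00719453]), 'grip_width': 0.08530994803932249}
scene {'fx': 442.73733741263345, 'fy': 442.73733741263345, 'cx': 320.6085579450562, 'cy': 250.76594627600025, 'xyz': array([1.03503619, 0.43945982, 1.09224451]), 'orientation': array([0.29550824, 0.70979129, 2.21821029])}
top {'fx': 505.1364348824718, 'fy': 505.1364348824718, 'cx': 315.9340144089341, 'cy': 233.88931300984007, 'xyz': array([ 0.36564495, -0.03522219,  1.26659261]), 'orientation': array([ 0.11177491, -0.10095729, -1.54389058])}
```

View pics/scene0.png

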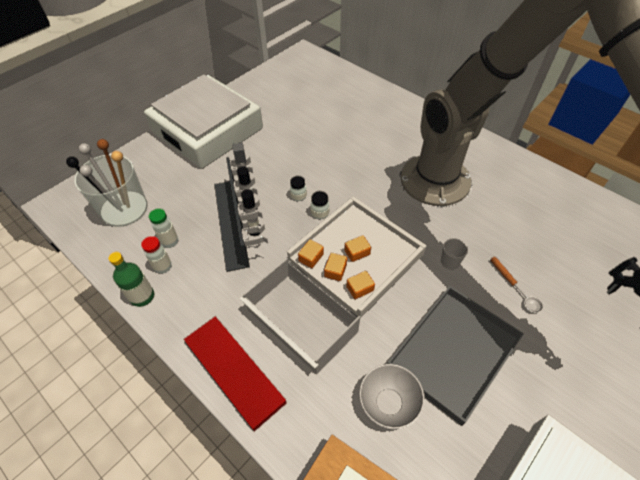

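View pics/top0.png

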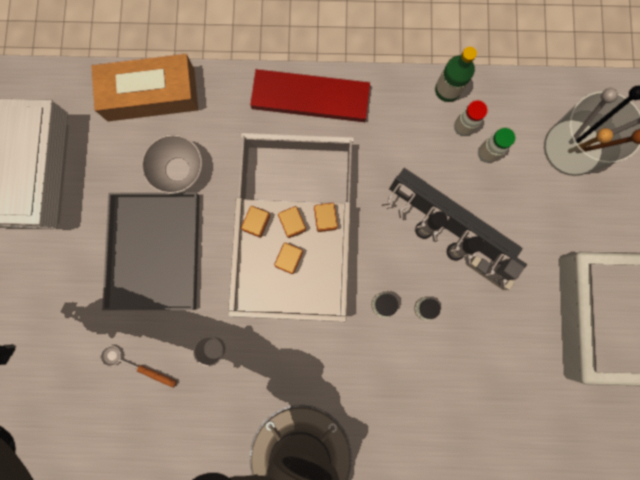

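Top view: tray (105-200,193-310), board plus pan (232-352,135-320) with 4 chunks, rail from (400,178) to (515,265). Two tubes stand in the middle clips and the scraper is at the right-hand end; the left clip is empty. I'll zoom in on the rail for pixel picks.

```bash
cat > h.py <<'E'
import numpy as np, cv2
from scipy.spatial.transform import Rotation as R
from bench import r
def cam(n):
    c=r.camera_info(n); return c,R.from_rotvec(c["orientation"]).as_matrix(),np.array(c["xyz"])
def ray(n,u,v):
    c,M,o=cam(n); return o,M@np.array([(u-c["cx"])/c["fx"],-(v-c["cy"])/c["fy"],-1.])
def onz(n,u,v,z):
    o,d=ray(n,u,v); return o+d*(z-o[2])/d[2]
def px(n,p):
    c,M,o=cam(n); q=M.T@(np.array(p)-o); return c["cx"]+c["fx"]*q[0]/-q[2], c["cy"]-c["fy"]*q[1]/-q[2]
def tri(u1,v1,u2,v2):  # top, scene
    o1,d1=ray("top",u1,v1);o2,d2=ray("scene",u2,v2)
    s=np.linalg.lstsq(np.c_[d1,-d2],o2-o1,rcond=None)[0]
    a,b=o1+s[0]*d1,o2+s[1]*d2; return (a+b)/2,np.linalg.norm(a-b)
def chunks(img):
    hsv=cv2.cvtColor(img,cv2.COLOR_BGR2HSV)
    m=cv2.inRange(hsv,(10,120,110),(25,255,255))
    return m
def down(yaw):  # tool x down, tool y at angle yaw in world
    x=np.array([0,0,-1.]);y=np.array([np.cos(yaw),np.sin(yaw),0]);return np.c_[x,y,np.cross(x,y)]
def plan(p,M=None):
    """shift and turn (units of 5 deg) in tool axes from present pose to p,M"""
    o=r.get_obs();T=R.from_rotvec(o["orientation"]).as_matrix()
    s=T.T@(np.array(p)-o["tcp_pos"])
    w=np.zeros(3) if M is None else R.from_matrix(T.T@M).as_rotvec()/np.radians(5)
    return np.round(s,4),np.round(w,3)
E
python3 - <<'E'
from h import *
t=cv2.imread("pics/top0.png");s=cv2.imread("pics/scene0.png")
a=cv2.resize(t[160:300,380:540],None,fx=4.5,fy=4.0)[:,:]
a=cv2.resize(t[160:300,380:540],(640,560),interpolation=cv2.INTER_CUBIC)
b=cv2.resize(s[135:275,200:280],(320,560),interpolation=cv2.INTER_CUBIC)
cv2.imwrite("pics/c1.png",cv2.resize(np.hstack([a,b]),(800,467)))  # placeholder scale 5/6
T=R.from_rotvec(r.get_obs()["orientation"]).as_matrix();print(T)
m=chunks(t);m[300:]=0
for c in cv2.findContours(m,cv2.RETR_EXTERNAL,cv2.CHAIN_APPROX_NONE)[0]:
    if cv2.contourArea(c)>150:
        (u,v),wh,an=cv2.minAreaRect(c);print("chunk",u,v,wh,an,onz("top",u,v,.135))
print("board rim z.12",[onz("top",u,v,.12)[:2].round(3) for u,v in((231,318),(347,319),(352,201),(237,200))])
print("pan z.08",[onz("top",u,v,.08)[:2].round(3) for u,v in((243,136),(353,138))])
print("tray z.035",[onz("top",u,v,.035)[:2].round(3) for u,v in((104,310),(197,309),(199,193),(107,193))])
E
```

```text
[[-5.35040153e-04  4.13966049e-01  9.10292164e-01]
 [-1.53431942e-03  9.10290883e-01 -4.13966368e-01]
 [-9.99998680e-01 -1.61816758e-03  1.48113977e-04]]
chunk 288.3262634277344 257.6114807128906 (21.35791778564453, 26.969379425048828) 23.629377365112305 [0.46499478 0.03522471 0.135     ]
chunk 291.798828125 221.41714477539062 (26.76923370361328, 21.000001907348633) 67.38013458251953 [0.54751781 0.02998633 0.135     ]
chunk 254.42897033691406 220.47039794921875 (21.307695388793945, 26.692312240600586) 22.61986541748047 [0.54767248 0.1149118  0.135     ]
chunk 325.530029296875 216.7099609375 (27.011478424072266, 21.21320343017578) 81.8698959350586 [ 0.56016623 -0.04629271  0.135     ]
chunk 605.0 134.5 (13.0, 14.0) 90.0 [ 0.76860839 -0.689156    0.135     ]
chunk 140.47105407714844 81.76109313964844 (46.0869140625, 98.58147430419922) 83.0887680053711 [0.87302428 0.39794004 0.135     ]
board rim z.12 [array([0.327, 0.16 ]), array([ 0.332, -0.1  ]), array([ 0.601, -0.107]), array([0.597, 0.159])]
pan z.08 [array([0.764, 0.159]), array([ 0.765, -0.109])]
tray z.035 [array([0.336, 0.483]), array([0.344, 0.258]), array([0.63 , 0.269]), array([0.624, 0.499])]
```

View pics/c1.png

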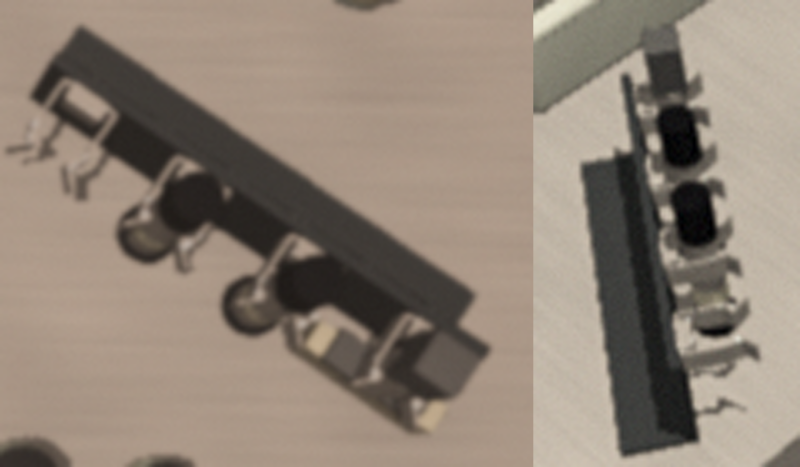

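```bash
python3 - <<'E'
from h import *
T=lambda x,y:(380+x/3.3333,160+y/3.3333)
S=lambda x,y:(200+(x-533)/3.3333,135+y/3.3333)
P={}
for n,a,b,z in(("A",(202,196),(694,203),.17),("B",(314,280),(678,122),.17),("scr",(450,362),(661,38),.18)):
    print(n,tri(*T(*a),*S(*b)),onz("top",*T(*a),z),onz("scene",*S(*b),z))
    P[n]=onz("top",*T(*a),z)
print("footA",onz("top",*T(147,232),.012),"footB",onz("top",*T(254,303),.012))
d=P["scr"]-P["A"];print(np.linalg.norm(d),np.degrees(np.arctan2(d[1],d[0])),P["B"]-P["A"])
# blade ends (top z .045)
print("blade",onz("top",*T(322,340),.045),onz("top",*T(430,415),.045))
print("plate end top", onz("top",*T(80,28),.114),onz("top",*T(470,297),.114))
print("salt",onz("top",387,303,.075),onz("top",428,308,.07))
print("bowl",onz("top",173,164,.06))
E
```

```text
A (array([ 0.55518083, -0.29864505,  0.15733559]), np.float64(0.007799206911032562)) [ 0.55550128 -0.29879841  0.17      ] [ 0.55995325 -0.28489756  0.17      ]
B (array([ 0.50171998, -0.37269697,  0.16370177]), np.float64(0.001755992652513108)) [ 0.50150006 -0.37149676  0.17      ] [ 0.50496454 -0.3663129   0.17      ]
scr (array([ 0.44812674, -0.45425926,  0.17712652]), np.float64(0.004075125797647754)) [ 0.44917563 -0.4548977   0.18      ] [ 0.44918346 -0.44931799  0.18      ]
footA [ 0.5544208  -0.29523627  0.012     ] footB [ 0.50267923 -0.37487668  0.012     ]
0.18913521475421913 -124.26038842635678 [-0.05400121 -0.07269835  0.        ]
blade [ 0.47327662 -0.41484504  0.045     ] [ 0.42095942 -0.49156009  0.045     ]
plate end top [ 0.68286652 -0.22770552  0.114     ] [ 0.49925281 -0.49536658  0.114     ]
salt [ 0.36958255 -0.19490471  0.075     ] [ 0.3603651  -0.29153147  0.07      ]
bowl [0.69565615 0.33114878 0.06      ]
```

```bash
python3 - <<'E'
from h import *
y=np.radians(-34.4)
print(plan((.5,.3,.32),down(np.radians(20)))); print(plan((.555,-.297,.25),down(y)))
E
```

```text
(array([-0.0892, -0.1945,  0.3309]), array([9.109e+00, 9.000e-03, 1.700e-02]))
(array([-0.0183, -0.7151,  0.6281]), array([1.9989e+01, 1.7000e-02, 1.2000e-02]))
```

Request:
carry_out(
  targets=[0.085,-0.089,-0.1945,0.331,9.1,0,0,0.085,-0.089,-0.1945,0.331,9.1,0,0,0.085,-0.089,-0.1945,0.331,9.1,0,0,0.085,-0.089,-0.1945,0.331,9.1,0,0,0.085,-0.089,-0.1945,0.331,9.1,0,0,0.085,-0.089,-0.1945,0.331,9.1,0,0,0.085,-0.018,-0.715,0.628,20,0,0,0.085,-0.018,-0.715,0.628,20,0,0,0.085,-0.018,-0.715,0.628,20,0,0,0.085,-0.018,-0.715,0.628,20,0,0,0.085,-0.018,-0.715,0.628,20,0,0,0.085,-0.018,-0.715,0.628,20,0,0],
  squeeze=80,
)

```text
clock: 1.6
tcp_pos: [0.5288, -0.0571, 0.2754]
orientation: [1.637, 0.86, -1.639]
contact_force: [0.5, 2.0, -0.3]
grip_width: 0.0851
```

```bash
python3 - <<'E'
from h import *
o=r.get_obs();print(o["joints"],o["tcp_pos"]);y=np.radians(-34.4)
print(plan((.555,-.297,.25),down(y)));print(plan((.555,-.297,.133),down(y)))
E
```

```text
[-0.5562176   0.22012571  0.64711631  1.87714406 -0.14737729  1.0926845
 -0.45574862] [ 0.52876523 -0.05713153  0.27537078]
(array([0.0257, 0.1577, 0.1826]), array([-0.032,  0.015, -0.003]))
(array([0.1427, 0.1576, 0.1825]), array([-0.032,  0.015, -0.003]))
```

Request:
carry_out(
  targets=[0.085,0.025,0.1575,0.1825,0,0,0,0.085,0.025,0.1575,0.1825,0,0,0,0.085,0.025,0.1575,0.1825,0,0,0,0.085,0.025,0.1575,0.1825,0,0,0,0.085,0.025,0.1575,0.1825,0,0,0,0.085,0.025,0.1575,0.1825,0,0,0],
)

```text
clock: 2.35
tcp_pos: [0.5547, -0.2965, 0.25]
orientation: [1.637, 0.861, -1.64]
contact_force: [0.5, 0.9, 0.3]
grip_width: 0.0852
```

```bash
python3 - <<'E'
from h import *
o=r.get_obs();print(o["joints"],o["tcp_pos"]);y=np.radians(-34.4)
print(plan((.555,-.297,.133),down(y)))
t=r.grab_frame("top");s=r.grab_frame("scene")
print(px("top",o["tcp_pos"]),px("scene",o["tcp_pos"]))
a=cv2.resize(t[160:300,380:540],(640,560),interpolation=cv2.INTER_CUBIC)
b=cv2.resize(s[115:255,180:300],(480,560),interpolation=cv2.INTER_CUBIC)
cv2.imwrite("pics/c2.png",cv2.resize(np.hstack([a,b]),(800,400)))
E
```

```text
[-0.10589872  0.45107577  0.68864504  1.6846515  -0.31160175  1.11982605
  0.06790875] [ 0.55473061 -0.29645886  0.25004104]
(array([0.117 , 0.0006, 0.0002]), array([-0.036,  0.014,  0.011]))
(np.float64(448.8427927801168), np.float64(212.66704857887746)) (np.float64(242.42737559235167), np.float64(172.339958491897))
```

View pics/c2.png

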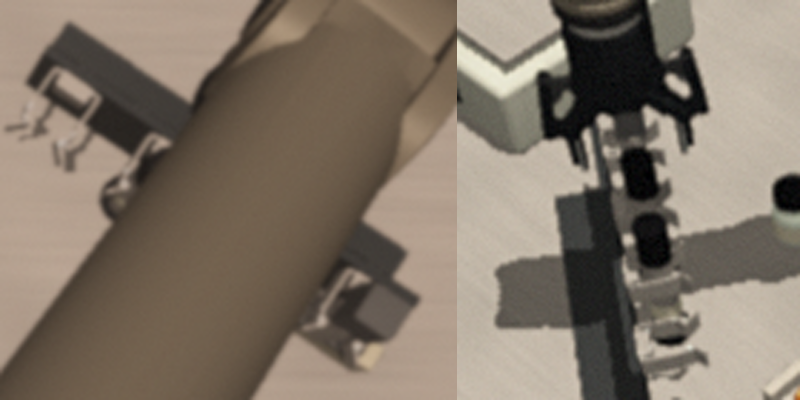

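```bash
python3 - <<'E'
from h import *
s=cv2.imread("pics/scene0.png");t=cv2.imread("pics/top0.png")
for n,im,(x0,x1,y0,y1) in(("scene",s,(225,268,150,220)),("top",t,(400,500,190,270))):
  for th in (22,30):
    g=im.max(2);m=np.zeros_like(g);m[y0:y1,x0:x1]=(g[y0:y1,x0:x1]<th)*255
    for c in cv2.findContours(m,cv2.RETR_EXTERNAL,cv2.CHAIN_APPROX_NONE)[0]:
        if cv2.contourArea(c)>60:
            b=cv2.boundingRect(c);M=cv2.moments(c);u,v=M["m10"]/M["m00"],M["m01"]/M["m00"]
            print(n,th,b,round(u,1),round(v,1),onz(n,u,v,.150).round(4))
E
```

```text
scene 22 (242, 191, 12, 17) 247.7 199.1 [ 0.5589 -0.2928  0.15  ]
scene 22 (238, 167, 12, 18) 243.3 175.7 [ 0.5052 -0.3715  0.15  ]
scene 30 (242, 190, 13, 19) 247.8 198.9 [ 0.5585 -0.2931  0.15  ]
scene 30 (238, 167, 12, 18) 243.3 175.7 [ 0.5052 -0.3716  0.15  ]
```

Request:
carry_out(
  targets=[0.085,0.05,0.001,-0.0025,0,0,0,0.085,0.09,0.001,-0.0025,0,0,0,0.085,0.117,0.001,-0.0025,0,0,0,0.085,0.117,0.001,-0.0025,0,0,0,0.03,0.117,0.001,-0.0025,0,0,0,0.03,0.117,0.001,-0.0025,0,0,0,0.03,0.117,0.001,-0.0025,0,0,0,0.03,0.117,0.001,-0.0025,0,0,0,0.03,0.117,0.001,-0.0025,0,0,0,0.03,0.117,0.001,-0.0025,0,0,0],
  squeeze=60,
)

```text
clock: 3.7
tcp_pos: [0.5583, -0.2939, 0.1348]
orientation: [1.637, 0.861, -1.635]
contact_force: [-0.5, 0.7, 5.4]
grip_width: 0.0323
```

Request:
carry_out(
  targets=[0.03,0,-0.01,0,0,0,0,0.03,0,-0.02,0,0,0,0,0.03,0,-0.03,0,0,0,0,0.03,-0.001,-0.04,0,0,0,0,0.03,-0.002,-0.052,0,0,0,0,0.03,-0.003,-0.064,0,0,0,0,0.03,-0.003,-0.076,0,0,0,0,0.03,-0.003,-0.082,0,0,0,0,0.03,-0.04,-0.082,0,0,0,0,0.03,-0.1,-0.082,0,0,0,0,0.03,-0.16,-0.082,0,0,0,0,0.03,-0.18,-0.082,0,0,0,0],
)

```text
clock: 5.2
tcp_pos: [0.4916, -0.2486, 0.3187]
orientation: [1.641, 0.856, -1.63]
contact_force: [-0.2, 0.8, -2.2]
grip_width: 0.0326
```

```bash
python3 - <<'E'
from h import *
o=r.get_obs();print(o["joints"],o["tcp_pos"])
for p,yw in(((.52,.15,.33),20),((.575,.42,.33),40),((.575,.42,.20),40)): print(plan(p,down(np.radians(yw))))
s=r.grab_frame("scene");cv2.imwrite("pics/s3.png",s[60:420,130:610])
E
```

```text
[-0.28000319  0.22776432  0.76687063  1.78781917 -0.1718508   1.18599819
 -0.06379197] [ 0.4916239  -0.24859729  0.31865046]
(array([-0.0118, -0.2021, -0.3447]), array([-1.0892e+01,  1.0000e-02, -9.1000e-02]))
(array([-0.0119, -0.3095, -0.5985]), array([-14.892,   0.026,  -0.091]))
(array([ 0.1181, -0.3104, -0.5981]), array([-14.892,   0.026,  -0.091]))
```

View pics/s3.png

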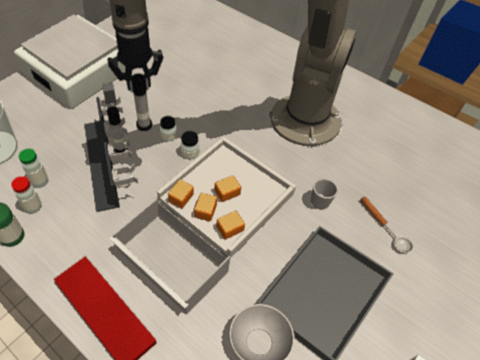

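Request:
carry_out(
  targets=[0.03,-0.012,-0.2,-0.345,-10.9,0,0,0.03,-0.012,-0.2,-0.345,-10.9,0,0,0.03,-0.012,-0.2,-0.345,-10.9,0,0,0.03,-0.012,-0.2,-0.345,-10.9,0,0,0.03,-0.012,-0.2,-0.345,-10.9,0,0,0.03,-0.012,-0.31,-0.6,-14.9,0,0,0.03,-0.012,-0.31,-0.6,-14.9,0,0,0.03,-0.012,-0.31,-0.6,-14.9,0,0,0.03,-0.012,-0.31,-0.6,-14.9,0,0,0.03,-0.012,-0.31,-0.6,-14.9,0,0,0.03,-0.012,-0.31,-0.6,-14.9,0,0,0.03,-0.012,-0.31,-0.6,-14.9,0,0],
)

```text
clock: 6.75
tcp_pos: [0.5734, 0.4269, 0.3277]
orientation: [0.675, 1.458, -0.675]
contact_force: [0.3, 0.0, -1.7]
grip_width: 0.0327
```

```bash
python3 - <<'E'
from h import *
o=r.get_obs();print(o["joints"],o["tcp_pos"])
print(plan((.575,.43,.143),down(np.radians(40))))
E
```

```text
[-0.90744084  0.4918205   0.27787965  1.34093815 -0.12917752  1.32417493
  0.07630009] [0.57344084 0.42693119 0.32768516]
(array([ 0.1847,  0.0027, -0.0022]), array([ 0.091,  0.055, -0.029]))
```

Request:
carry_out(
  targets=[0.03,0.06,0.003,-0.002,0,0,0,0.03,0.12,0.003,-0.002,0,0,0,0.03,0.165,0.003,-0.002,0,0,0,0.03,0.178,0.003,-0.002,0,0,0,0.03,0.184,0.003,-0.002,0,0,0,0.03,0.187,0.003,-0.002,0,0,0,0.03,0.187,0.003,-0.002,0,0,0],
)

```text
clock: 7.62
tcp_pos: [0.5762, 0.4305, 0.1424]
orientation: [0.677, 1.457, -0.673]
contact_force: [0.8, -0.8, -1.0]
grip_width: 0.0328
```

Request:
carry_out(
  targets=[0.03,0.002,0,0,0,0,0,0.03,0.003,0,0,0,0,0,0.03,0.003,0,0,0,0,0],
)

```text
clock: 8.0
tcp_pos: [0.5765, 0.4307, 0.1399]
orientation: [0.678, 1.456, -0.672]
contact_force: [-0.6, 0.3, 0.8]
grip_width: 0.0326
```

Request:
carry_out(
  targets=[0.06,0,0,0,0,0,0,0.085,0,0,0,0,0,0,0.085,0,0,0,0,0,0,0.085,0,0,0,0,0,0,0.085,-0.03,0,0,0,0,0,0.085,-0.08,0,0,0,0,0,0.085,-0.14,0,0,0,0,0,0.085,-0.17,0,0,0,0,0,0.085,-0.17,0,0,0,0,0],
)

```text
clock: 9.12
tcp_pos: [0.5765, 0.4313, 0.3136]
orientation: [0.682, 1.454, -0.667]
contact_force: [0.6, 0.5, -0.7]
grip_width: 0.0851
```

```bash
python3 - <<'E'
from h import *
for p,yw in(((.54,.1,.31),5),((.5035,-.3735,.26),-34.4)): print(plan(p,down(np.radians(yw))))
E
```

```text
(array([ 0.0017, -0.2427,  0.2285]), array([ 7.088,  0.008, -0.153]))
(array([ 0.0491, -0.5782,  0.565 ]), array([14.968, -0.046, -0.155]))
```

Request:
carry_out(
  targets=[0.085,0.002,-0.243,0.2285,7,0,0,0.085,0.002,-0.243,0.2285,7,0,0,0.085,0.002,-0.243,0.2285,7,0,0,0.085,0.002,-0.243,0.2285,7,0,0,0.085,0.002,-0.243,0.2285,7,0,0,0.085,0.05,-0.578,0.565,15,0,-0.15,0.085,0.05,-0.578,0.565,15,0,-0.15,0.085,0.05,-0.578,0.565,15,0,-0.15,0.085,0.05,-0.578,0.565,15,0,-0.15,0.085,0.05,-0.578,0.565,15,0,-0.15,0.085,0.05,-0.578,0.565,15,0,-0.15,0.085,0.05,-0.578,0.565,15,0,-0.15],
)

```text
clock: 10.62
tcp_pos: [0.5075, -0.3152, 0.2637]
orientation: [1.64, 0.866, -1.638]
contact_force: [0.7, 0.5, -0.2]
grip_width: 0.0851
```

Request:
carry_out(
  targets=[0.085,0,0,0,0,0,0,0.085,0,0,0,0,0,0],
)

```text
clock: 10.88
tcp_pos: [0.5068, -0.3147, 0.2623]
orientation: [1.64, 0.868, -1.641]
contact_force: [-0.8, 0.2, -0.1]
grip_width: 0.0855
```

```bash
python3 - <<'E'
from h import *
print(r.get_obs()["joints"]);print(plan((.5035,-.3735,.133),down(np.radians(-34.4))))
E
```

```text
[-0.11759864  0.39457866  0.76019362  1.74736853 -0.30086121  1.12567019
  0.13390007]
(array([0.129 , 0.0314, 0.0506]), array([-0.035, -0.031,  0.071]))
```

Request:
carry_out(
  targets=[0.085,0,0.0315,0.0505,0,0,0,0.085,0.01,0.0315,0.0505,0,0,0,0.085,0.06,0.0315,0.0505,0,0,0,0.085,0.1,0.0315,0.0505,0,0,0,0.085,0.128,0.0315,0.0505,0,0,0,0.085,0.128,0.0315,0.0505,0,0,0,0.03,0.128,0.0315,0.0505,0,0,0,0.03,0.128,0.0315,0.0505,0,0,0,0.03,0.128,0.0315,0.0505,0,0,0,0.03,0.128,0.0315,0.0505,0,0,0,0.03,0.128,0.0315,0.0505,0,0,0,0.03,0.128,0.0315,0.0505,0,0,0],
)

```text
clock: 12.38
tcp_pos: [0.5043, -0.3739, 0.1354]
orientation: [1.641, 0.866, -1.639]
contact_force: [-0.8, 1.3, 6.8]
grip_width: 0.0327
```

Request:
carry_out(
  targets=[0.03,0,-0.01,0,0,0,0,0.03,0,-0.02,0,0,0,0,0.03,0,-0.03,0,0,0,0,0.03,-0.001,-0.04,0,0,0,0,0.03,-0.002,-0.052,0,0,0,0,0.03,-0.003,-0.064,0,0,0,0,0.03,-0.003,-0.076,0,0,0,0,0.03,-0.003,-0.08,0,0,0,0,0.03,-0.04,-0.08,0,0,0,0,0.03,-0.1,-0.08,0,0,0,0,0.03,-0.16,-0.08,0,0,0,0,0.03,-0.19,-0.08,0,0,0,0],
)

```text
clock: 13.88
tcp_pos: [0.4394, -0.3306, 0.3292]
orientation: [1.643, 0.862, -1.635]
contact_force: [-0.6, 1.0, -3.2]
grip_width: 0.0329
```

```bash
python3 - <<'E'
from h import *
print(r.get_obs()["joints"])
for p,yw in(((.5,-.1,.33),-10),((.575,.325,.33),30)): print(plan(p,down(np.radians(yw))))
E
```

```text
[-0.1622054   0.23429993  0.84601978  1.77252246 -0.19079174  1.21802011
  0.13266556]
(array([ 1.000e-04, -8.110e-02, -2.242e-01]), array([-4.921, -0.046, -0.014]))
(array([ 0.0017, -0.2607, -0.6166]), array([-12.921,  -0.041,  -0.031]))
```

Request:
carry_out(
  targets=[0.03,0,-0.081,-0.224,-4.9,0,0,0.03,0,-0.081,-0.224,-4.9,0,0,0.03,0,-0.081,-0.224,-4.9,0,0,0.03,0,-0.26,-0.6165,-12.9,0,0,0.03,0,-0.26,-0.6165,-12.9,0,0,0.03,0,-0.26,-0.6165,-12.9,0,0,0.03,0,-0.26,-0.6165,-12.9,0,0,0.03,0,-0.26,-0.6165,-12.9,0,0,0.03,0,-0.26,-0.6165,-12.9,0,0,0.03,0,-0.26,-0.6165,-12.9,0,0,0.03,0,-0.26,-0.6165,-12.9,0,0,0.03,0,-0.26,-0.6165,-12.9,0,0],
)

```text
clock: 15.38
tcp_pos: [0.5743, 0.3296, 0.3301]
orientation: [0.815, 1.415, -0.809]
contact_force: [-0.1, -0.9, -1.9]
grip_width: 0.0327
```

```bash
python3 - <<'E'
from h import *
print(r.get_obs()["joints"]);print(plan((.575,.325,.142),down(np.radians(30))))
E
```

```text
[-0.8586105   0.39661061  0.3454664   1.48500499 -0.13968397  1.28095654
  0.03011178]
(array([ 0.1881, -0.0022,  0.0048]), array([ 0.055, -0.031, -0.033]))
```

Request:
carry_out(
  targets=[0.03,0.06,0,0,0,0,0,0.03,0.12,0,0,0,0,0,0.03,0.165,0,0,0,0,0,0.03,0.183,0,0,0,0,0,0.03,0.188,0,0,0,0,0,0.03,0.19,0,0,0,0,0,0.03,0.1915,0,0,0,0,0,0.03,0.1915,0,0,0,0,0],
)

```text
clock: 16.38
tcp_pos: [0.5756, 0.3309, 0.1404]
orientation: [0.817, 1.413, -0.806]
contact_force: [0.4, -0.0, 3.2]
grip_width: 0.0326
```

Request:
carry_out(
  targets=[0.06,0,0,0,0,0,0,0.085,0,0,0,0,0,0,0.085,0,0,0,0,0,0,0.085,0,0,0,0,0,0,0.085,-0.03,0,0,0,0,0,0.085,-0.08,0,0,0,0,0,0.085,-0.14,0,0,0,0,0,0.085,-0.17,0,0,0,0,0,0.085,-0.17,0,0,0,0,0],
)

```text
clock: 17.5
tcp_pos: [0.5763, 0.3304, 0.3136]
orientation: [0.821, 1.411, -0.802]
contact_force: [1.3, -0.1, -0.9]
grip_width: 0.0852
```

```bash
python3 - <<'E'
from h import *
for p,yw in(((.53,0,.31),5),((.45,-.452,.27),-34.4)): print(plan(p,down(np.radians(yw))))
E
```

```text
(array([ 0.0003, -0.2065,  0.2621]), array([ 5.053, -0.069, -0.123]))
(array([ 0.0356, -0.5039,  0.6123]), array([12.933, -0.111, -0.097]))
```

Request:
carry_out(
  targets=[0.085,0,-0.2065,0.262,5,0,-0.1,0.085,0,-0.2065,0.262,5,0,-0.1,0.085,0,-0.2065,0.262,5,0,-0.1,0.085,0,-0.2065,0.262,5,0,-0.1,0.085,0,-0.2065,0.262,5,0,-0.1,0.085,0.035,-0.504,0.612,12.9,-0.1,-0.1,0.085,0.035,-0.504,0.612,12.9,-0.1,-0.1,0.085,0.035,-0.504,0.612,12.9,-0.1,-0.1,0.085,0.035,-0.504,0.612,12.9,-0.1,-0.1,0.085,0.035,-0.504,0.612,12.9,-0.1,-0.1,0.085,0.035,-0.504,0.612,12.9,-0.1,-0.1,0.085,0.035,-0.504,0.612,12.9,-0.1,-0.1],
)

```text
clock: 19.0
tcp_pos: [0.4565, -0.4102, 0.2725]
orientation: [1.634, 0.868, -1.635]
contact_force: [0.9, 0.4, 1.0]
grip_width: 0.085
```

Request:
carry_out(
  targets=[0.085,0,0.02,0.04,0,0,0],
)

```text
clock: 19.12
tcp_pos: [0.4486, -0.4566, 0.2705]
orientation: [1.634, 0.869, -1.639]
contact_force: [1.0, 0.1, -0.3]
grip_width: 0.0846
```

```bash
python3 - <<'E'
from h import *
print(r.get_obs()["joints"]);print(plan((.45,-.452,.135),down(np.radians(-34.4))))
E
```

```text
[ 0.1434191   0.48248469  0.79242378  1.63356825 -0.36287012  1.18530463
  0.42007551]
(array([ 0.1355, -0.0007, -0.0046]), array([0.017, 0.   , 0.064]))
```

Request:
carry_out(
  targets=[0.085,0.0,-0.001,-0.0045,0,0,0,0.085,0.05,-0.001,-0.0045,0,0,0,0.085,0.1,-0.001,-0.0045,0,0,0,0.085,0.13,-0.001,-0.0045,0,0,0,0.085,0.1335,-0.001,-0.0045,0,0,0,0.03,0.1335,-0.001,-0.0045,0,0,0,0.03,0.1335,-0.001,-0.0045,0,0,0,0.03,0.1335,-0.001,-0.0045,0,0,0,0.03,0.1335,-0.001,-0.0045,0,0,0,0.03,0.1335,-0.001,-0.0045,0,0,0,0.03,0.1335,-0.001,-0.0045,0,0,0],
  squeeze=100,
)

```text
clock: 20.5
tcp_pos: [0.4504, -0.4527, 0.1385]
orientation: [1.635, 0.866, -1.637]
contact_force: [0.7, 0.4, 6.3]
grip_width: 0.0331
```

Request:
carry_out(
  targets=[0.03,0,-0.01,0,0,0,0,0.03,0,-0.02,0,0,0,0,0.03,0,-0.03,0,0,0,0,0.03,-0.001,-0.04,0,0,0,0,0.03,-0.002,-0.052,0,0,0,0,0.03,-0.003,-0.064,0,0,0,0,0.03,-0.003,-0.076,0,0,0,0,0.03,-0.003,-0.08,0,0,0,0,0.03,-0.04,-0.08,0,0,0,0,0.03,-0.1,-0.08,0,0,0,0,0.03,-0.16,-0.08,0,0,0,0,0.03,-0.19,-0.08,0,0,0,0],
)

```text
clock: 22.0
tcp_pos: [0.3853, -0.4091, 0.3322]
orientation: [1.636, 0.861, -1.634]
contact_force: [0.3, -0.8, -1.4]
grip_width: 0.0331
```

```bash
python3 - <<'E'
from h import *
o=r.get_obs();print(o["joints"],o["clock"],o["tcp_pos"])
t=r.grab_frame("top");s=r.grab_frame("scene")
cv2.imwrite("pics/t4.png",np.hstack([cv2.resize(t[120:330,80:380],(450,315)),cv2.resize(s[80:325,200:400],(257,315))]))
cv2.imwrite("pics/t4f.png",t)
E
```

```text
[-0.00743769  0.26898287  0.88789935  1.74411951 -0.22092849  1.23105371
  0.33738088] 22.0 [ 0.38529123 -0.40913209  0.33223789]
```

View pics/t4.png

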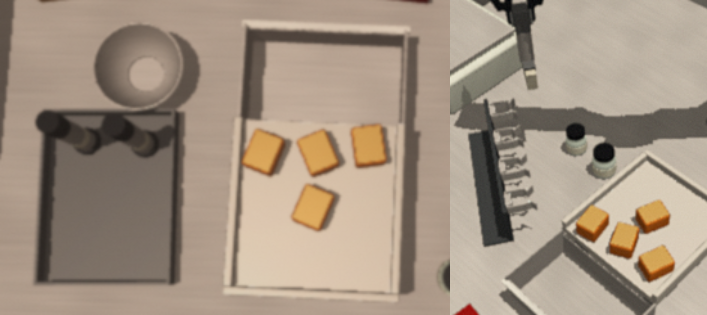

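```bash
python3 - <<'E'
from h import *
t=cv2.imread("pics/t4f.png")
m=chunks(t);m[300:]=0;m[:180]=0;m[:,:230]=0;m[:,360:]=0
for c in cv2.findContours(m,cv2.RETR_EXTERNAL,cv2.CHAIN_APPROX_NONE)[0]:
    if cv2.contourArea(c)>150:
        q=np.array([onz("top",*p[0],.138)[:2] for p in c]);print(q.mean(0).round(3),q.min(0).round(3),q.max(0).round(3))
# board open edge / rims
g=cv2.cvtColor(t,cv2.COLOR_BGR2GRAY)
for nm,box in(("nearrim",(245,335,310,325)),("openedge",(250,340,190,208))):
    x0,x1,y0,y1=box;gy=np.abs(cv2.Sobel(g[y0:y1,x0:x1],cv2.CV_32F,0,1));v=gy.argmax(0)+y0
    k=np.polyfit(np.arange(x0,x1),v,1,w=1+0*v);vv=np.polyval(k,[x0,x1])
    z=.12 if nm=="nearrim" else .1
    a,b=onz("top",x0,vv[0],z),onz("top",x1,vv[1],z);print(nm,a.round(3),b.round(3),np.degrees(np.arctan2(b[0]-a[0],a[1]-b[1])))
for p,yw in(((.46,-.2,.34),-15),((.41,.03,.34),0)): print(plan(p,down(np.radians(yw))))
E
```

```text
[0.465 0.035] [0.43  0.005] [0.498 0.065]
[0.547 0.03 ] [ 0.513 -0.001] [0.58  0.062]
[0.546 0.114] [0.512 0.082] [0.58  0.144]
[ 0.56  -0.046] [ 0.527 -0.073] [ 0.592 -0.02 ]
nearrim [0.336 0.129 0.12 ] [ 0.346 -0.072  0.12 ] 2.7680484935190943
openedge [0.598 0.132 0.1  ] [ 0.598 -0.08   0.1  ] 0.21022693763899103
(array([-0.0079, -0.057 , -0.2149]), array([-3.864,  0.007, -0.048]))
(array([-0.0086, -0.228 , -0.3767]), array([-6.864,  0.014, -0.047]))
```

Request:
carry_out(
  targets=[0.03,-0.008,-0.057,-0.215,-3.9,0,0,0.03,-0.008,-0.057,-0.215,-3.9,0,0,0.03,-0.008,-0.057,-0.215,-3.9,0,0,0.03,-0.008,-0.057,-0.215,-3.9,0,0,0.03,-0.0085,-0.228,-0.3765,-6.9,0,0,0.03,-0.0085,-0.228,-0.3765,-6.9,0,0,0.03,-0.0085,-0.228,-0.3765,-6.9,0,0,0.03,-0.0085,-0.228,-0.3765,-6.9,0,0,0.03,-0.0085,-0.228,-0.3765,-6.9,0,0,0.03,-0.0085,-0.228,-0.3765,-6.9,0,0],
)

```text
clock: 23.35
tcp_pos: [0.4095, 0.0292, 0.3389]
orientation: [1.206, 1.207, -1.207]
contact_force: [-0.3, -0.6, -2.1]
grip_width: 0.0328
```

```bash
python3 - <<'E'
from h import *
print(r.get_obs()["joints"]);print(plan((.405,.03,.243),down(np.radians(.5))))
E
```

```text
[-0.65877912 -0.1086148   0.40075635  2.01322827  0.04873257  1.22772488
 -0.27350079]
(array([ 0.0958, -0.0046, -0.0011]), array([-0.066,  0.037, -0.022]))
```

Request:
carry_out(
  targets=[0.03,0.03,-0.0045,-0.001,0,0,0,0.03,0.06,-0.0045,-0.001,0,0,0,0.03,0.08,-0.0045,-0.001,0,0,0,0.03,0.091,-0.0045,-0.001,0,0,0,0.03,0.096,-0.0045,-0.001,0,0,0,0.03,0.096,-0.0045,-0.001,0,0,0],
)

```text
clock: 24.1
tcp_pos: [0.4054, 0.0296, 0.243]
orientation: [1.206, 1.206, -1.207]
contact_force: [0.1, -0.4, -1.8]
grip_width: 0.0332
```

Request:
carry_out(
  targets=[0.03,0.001,0,0,0,0,0,0.03,0.002,0,0,0,0,0,0.03,0.003,0,0,0,0,0,0.03,0.003,0,0,0,0,0],
)

```text
clock: 24.6
tcp_pos: [0.4054, 0.0296, 0.24]
orientation: [1.206, 1.206, -1.207]
contact_force: [0.2, 0.2, -2.0]
grip_width: 0.0329
```

```bash
python3 - <<'E'
from h import *
o=r.get_obs();print(o["joints"],o["tcp_pos"],o["contact_force"],R.from_rotvec(o["orientation"]).as_matrix()[:,1])
s=r.grab_frame("scene");cv2.imwrite("pics/s5.png",cv2.resize(s[140:380,220:460],(600,600),interpolation=cv2.INTER_CUBIC))
E
```

```text
[-0.65045065 -0.00961748  0.42477546  2.16650134  0.00912101  0.98246604
 -0.2283372 ] [0.40538496 0.0296347  0.24002091] [ 0.16059356  0.15769382 -2.0464913 ] [0.99999472 0.00241274 0.0021748 ]
```

View pics/s5.png

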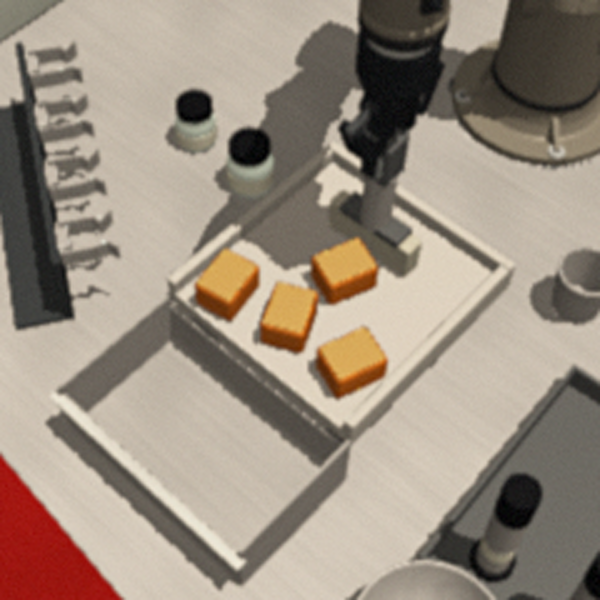

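Request:
carry_out(
  targets=[0.03,0,0.01,0.005,0,0,0,0.03,0,0.025,0.005,0,0,0,0.03,0,0.04,0.005,0,0,0,0.03,0,0.055,0.005,0,0,0,0.03,0,0.07,0.005,0,0,0,0.03,0,0.085,0.005,0,0,0,0.03,0,0.1,0.005,0,0,0,0.03,0,0.115,0.005,0,0,0,0.03,0,0.13,0.005,0,0,0,0.03,0,0.145,0.005,0,0,0,0.03,0,0.16,0.005,0,0,0,0.03,0,0.175,0.005,0,0,0],
)

```text
clock: 26.15
tcp_pos: [0.5814, 0.0253, 0.2405]
orientation: [1.206, 1.207, -1.207]
contact_force: [-1.0, 0.5, -1.8]
grip_width: 0.0329
```

Request:
carry_out(
  targets=[0.03,0,0.015,0,0,0,0,0.03,0,0.03,0,0,0,0,0.03,0,0.042,0,0,0,0,0.03,0,0.054,0,0,0,0,0.03,0,0.062,0,0,0,0,0.03,0,0.062,0,0,0,0],
)

```text
clock: 26.9
tcp_pos: [0.6438, 0.0254, 0.2405]
orientation: [1.206, 1.207, -1.207]
contact_force: [0.3, -0.5, -2.0]
grip_width: 0.0328
```

```bash
python3 - <<'E'
from h import *
o=r.get_obs();print(o["joints"],o["tcp_pos"],o["contact_force"],R.from_rotvec(o["orientation"]).as_matrix()[:,1])
s=r.grab_frame("scene");cv2.imwrite("pics/s6.png",cv2.resize(s[140:380,220:460],(480,480),interpolation=cv2.INTER_CUBIC))
E
```

```text
[-0.47417593  0.44466502  0.46503659  1.64974287 -0.2148672   1.09671722
  0.05263469] [0.64379824 0.02540501 0.24048625] [ 0.26377944 -0.49905947 -1.97402261] [0.99999435 0.00259816 0.00213247]
```

View pics/s6.png

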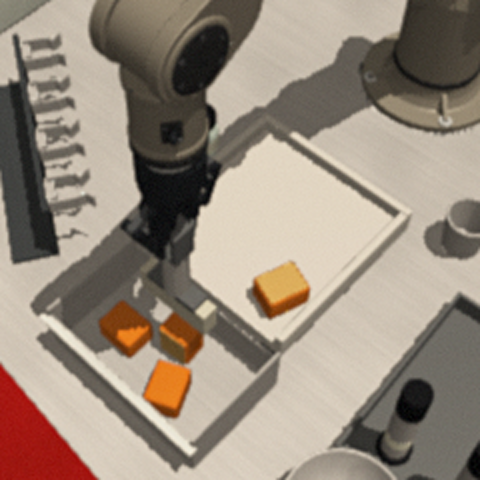

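Request:
carry_out(
  targets=[0.03,-0.04,0,0,0,0,0,0.03,-0.085,0,0,0,0,0,0.03,-0.085,-0.05,-0.03,0,0,0,0.03,-0.085,-0.1,-0.05,0,0,0,0.03,-0.085,-0.15,-0.061,0,0,0,0.03,-0.085,-0.165,-0.061,0,0,0,0.03,-0.085,-0.165,-0.061,0,0,0],
)

```text
clock: 27.82
tcp_pos: [0.4776, 0.086, 0.3255]
orientation: [1.207, 1.207, -1.206]
contact_force: [0.5, 0.0, -2.4]
grip_width: 0.033
```

```bash
python3 - <<'E'
from h import *
s=r.grab_frame("scene");m=chunks(s)
for c in cv2.findContours(m,cv2.RETR_EXTERNAL,cv2.CHAIN_APPROX_NONE)[0]:
    if cv2.contourArea(c)>100:
        q=np.array([onz("scene",*p[0],.12)[:2] for p in c]);print(cv2.boundingRect(c),q.mean(0).round(3),q.min(0).round(3),q.max(0).round(3))
print(plan((.48,.087,.2405),down(np.radians(.3))))
E
```

```text
(303, 435, 93, 45) [0.892 0.361] [0.846 0.301] [0.968 0.447]
(292, 320, 24, 29) [0.745 0.102] [0.709 0.068] [0.771 0.131]
(300, 294, 22, 28) [0.678 0.066] [0.653 0.034] [0.705 0.095]
(270, 290, 26, 28) [0.718 0.007] [ 0.694 -0.026] [0.743 0.04 ]
(347, 271, 28, 28) [0.546 0.114] [0.507 0.079] [0.586 0.147]
(492, 257, 25, 28) [0.267 0.363] [0.245 0.321] [0.289 0.404]
(108, 252, 15, 13) [ 0.921 -0.426] [ 0.904 -0.448] [ 0.937 -0.403]
(586, 172, 21, 14) [-0.21   0.405] [-0.225  0.378] [-0.195  0.432]
(525, 84, 115, 93) [-0.377  0.292] [-0.597  0.113] [-0.237  0.496]
(562, 6, 78, 68) [-0.908  0.104] [-1.211 -0.024] [-0.815  0.295]
(array([ 0.085 ,  0.0011, -0.0013]), array([-0.036,  0.027, -0.037]))
```

Chunk still at (0.546, 0.114). Descend behind it and sweep.

Request:
carry_out(
  targets=[0.03,0.04,0.001,-0.001,0,0,0,0.03,0.07,0.001,-0.001,0,0,0,0.03,0.082,0.001,-0.001,0,0,0,0.03,0.085,0.001,-0.001,0,0,0,0.03,0.085,0.012,-0.001,0,0,0,0.03,0.085,0.026,-0.001,0,0,0,0.03,0.085,0.04,-0.001,0,0,0,0.03,0.085,0.055,-0.001,0,0,0,0.03,0.085,0.07,-0.001,0,0,0,0.03,0.085,0.085,-0.001,0,0,0,0.03,0.085,0.1,-0.001,0,0,0,0.03,0.085,0.115,-0.001,0,0,0],
)

```text
clock: 29.38
tcp_pos: [0.5951, 0.0869, 0.2409]
orientation: [1.208, 1.206, -1.206]
contact_force: [-0.2, 0.0, -1.4]
grip_width: 0.0332
```

Request:
carry_out(
  targets=[0.03,0,0.015,0,0,0,0,0.03,0,0.03,0,0,0,0,0.03,0,0.042,0,0,0,0,0.03,0,0.05,0,0,0,0,0.03,0,0.05,0,0,0,0,0.03,-0.05,0.05,0,0,0,0,0.03,-0.09,0.05,0,0,0,0,0.03,-0.09,0.05,0,0,0,0],
)

```text
clock: 30.38
tcp_pos: [0.6463, 0.0871, 0.3351]
orientation: [1.212, 1.202, -1.2]
contact_force: [0.2, -0.2, -1.7]
grip_width: 0.0327
```

```bash
python3 - <<'E'
from h import *
o=r.get_obs();print(o["joints"],o["tcp_pos"])
s=r.grab_frame("scene");cv2.imwrite("pics/s7.png",cv2.resize(s[140:440,220:540],(640,600),interpolation=cv2.INTER_CUBIC))
for p,yw in(((.58,.25,.36),0),((.425,.378,.36),2.5)): print(plan(p,down(np.radians(yw))))
E
```

```text
[-0.57337768  0.3832359   0.4772761   1.51632163 -0.17864241  1.27542115
 -0.07355113] [0.64625927 0.08707834 0.33512432]
(array([-0.0281, -0.0645, -0.1629]), array([ 0.024,  0.015, -0.074]))
(array([-0.0292, -0.2193, -0.2912]), array([-0.476,  0.017, -0.073]))
```

View pics/s7.png

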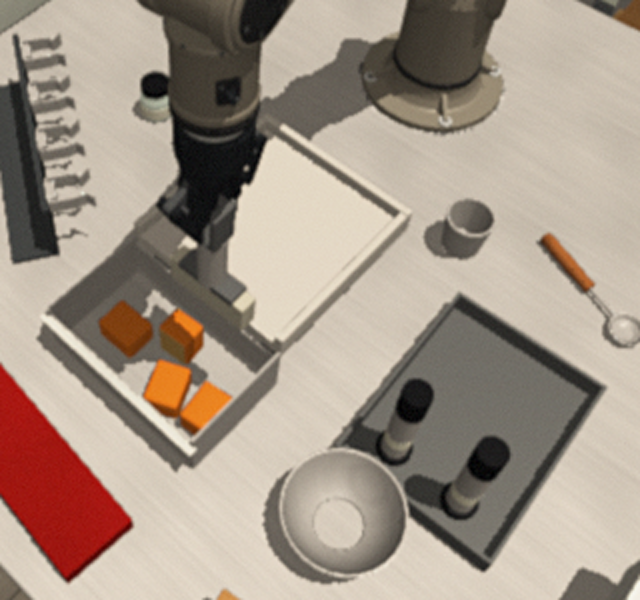

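Request:
carry_out(
  targets=[0.03,-0.028,-0.0645,-0.163,0,0,0,0.03,-0.028,-0.0645,-0.163,0,0,0,0.03,-0.028,-0.0645,-0.163,0,0,0,0.03,-0.028,-0.219,-0.291,-0.5,0,0,0.03,-0.028,-0.219,-0.291,-0.5,0,0,0.03,-0.028,-0.219,-0.291,-0.5,0,0,0.03,-0.028,-0.219,-0.291,-0.5,0,0,0.03,-0.028,-0.219,-0.291,-0.5,0,0],
)

```text
clock: 31.42
tcp_pos: [0.4241, 0.3779, 0.3575]
orientation: [1.174, 1.226, -1.172]
contact_force: [0.3, -1.0, -2.3]
grip_width: 0.033
```

```bash
python3 - <<'E'
from h import *
o=r.get_obs();print(o["joints"],o["tcp_pos"])
print(plan((.425,.378,.1435),down(np.radians(2.5))))
E
```

```text
[-1.11214941  0.20384129  0.3257138   1.66815947 -0.06176785  1.27925898
 -0.72689594] [0.42408806 0.37787805 0.35750663]
(array([ 2.14e-01, -1.00e-04, -8.00e-04]), array([ 0.052,  0.037, -0.055]))
```

Request:
carry_out(
  targets=[0.03,0.05,0,0,0,0,0,0.03,0.11,0,0,0,0,0,0.03,0.16,0,0,0,0,0,0.03,0.19,0,0,0,0,0,0.03,0.205,0,0,0,0,0,0.03,0.211,0,0,0,0,0,0.03,0.214,0,0,0,0,0,0.03,0.2155,0,0,0,0,0,0.03,0.2155,0,0,0,0,0],
)

```text
clock: 32.55
tcp_pos: [0.4261, 0.3775, 0.1436]
orientation: [1.176, 1.225, -1.17]
contact_force: [-0.8, -2.4, 5.0]
grip_width: 0.0329
```

In contact (about 7 N). Release and rise.

Request:
carry_out(
  targets=[0.05,0,0,0,0,0,0,0.085,0,0,0,0,0,0,0.085,0,0,0,0,0,0,0.085,0,0,0,0,0,0,0.085,-0.03,0,0,0,0,0,0.085,-0.08,0,0,0,0,0,0.085,-0.14,0,0,0,0,0,0.085,-0.17,0,0,0,0,0,0.085,-0.17,0.03,0.2,0,0,0,0.085,-0.17,0.03,0.2,0,0,0,0.085,-0.17,0.03,0.2,0,0,0,0.085,-0.17,0.03,0.2,0,0,0],
)

```text
clock: 34.05
tcp_pos: [0.4653, 0.1746, 0.3145]
orientation: [1.181, 1.222, -1.175]
contact_force: [-0.4, 0.6, 0.2]
grip_width: 0.0851
```

```bash
python3 - <<'E'
from h import *
print(r.get_obs()["clock"])
s=r.grab_frame("scene");t=r.grab_frame("top")
cv2.imwrite("pics/s8.png",np.hstack([s[140:440,220:580],t[120:420,60:380]]))
E
```

```text
34.05
```

View pics/s8.png

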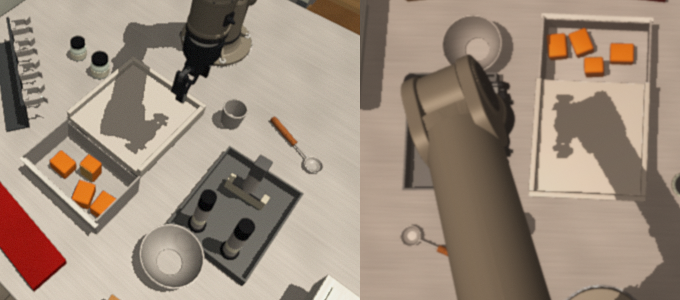

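The board is empty, all four chunks are in the pan, and the scraper and both tubes stand in the tray. The rail is empty and the bystanders haven't moved.

```bash
python3 -c "
from bench import r
print(r.hand_in())"
```

```text
the job is handed in; nothing more can be done
None
```

The job is done and handed in at about 34 s of the 210 s allowed. I moved both seasoning tubes from their clips to the wash tray, then pulled the scraper out sideways. Two sweeps pushed all four squash chunks into the catch pan, and I then stood the scraper in the tray.

- **Last pictures, both cameras:** the board is clear, four chunks are in the pan, the rail is empty, and the jars and bowl look undisturbed. The tray shows only in the scene camera, because the arm hid most of it from the top camera: both tubes and the scraper stand upright there.
- **Forces:** readings at the end of each move stayed at about 7 N or less; peaks within a move were not recorded.
- **One disagreement:** in my first measurements the two cameras put the tubes up to 14 mm apart. A second measurement of the tube caps cut this to about 6 mm, and I gripped at a point between the two. Both tubes came out cleanly.

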